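# Swap two handpieces in a transport case and shut it

## Task

The two handpieces in the open case lie in each other's beds: swap them, so that each lies right way up and fully home in the bed of its own colour with its tip towards the lid's hinge, then shut the lid completely. The two beds have their finger recess at opposite ends, so each has to be put down on the way, for instance on the mat, and taken again by its other end. Do not drop them, and leave the other things on the table where they are.

Things in the scene. Friction and masses are not known exactly. Their poses are not given: they have to be found in the camera images.
- hp_blue: blue cordless handpiece, loose, 160 mm long, 0.11 to 0.23 kg: square aluminium body 26 x 26 mm, 130 mm long, with two blue bands, then a round steel tip 14 mm thick, 30 mm long. Origin: middle of its length, on the underside (body from x = -80 to +50 mm, tip to +80; axis 13 mm up). x towards the tip, z up with the small black button on top. Starts in the bed of the other colour.
- hp_yellow: yellow cordless handpiece, loose, 160 mm long, 0.11 to 0.23 kg: square aluminium body 26 x 26 mm, 130 mm long, with two yellow bands, then a round steel tip 14 mm thick, 30 mm long. Origin: middle of its length, on the underside (body from x = -80 to +50 mm, tip to +80; axis 13 mm up). x towards the tip, z up with the small black button on top. Starts in the bed of the other colour.
- hp_blue_tip (a point): end of the blue handpiece's steel tip, on its axis
- hp_yellow_tip (a point): end of the yellow handpiece's steel tip, on its axis
- bed_blue: blue-marked bed, fixed black insert 188 (x) x 112 mm. Origin: centre of underside, x to the hinge. Channel along x, 31 mm wide (19 from x = +58: tip end), 4 mm end play; handpiece fully home: its origin at (0, 0, 13 mm). Walls 49 mm high, 10 above the handpiece: no finger room but in the recess, x +6 to +62 mm, floor z = 2, 43 mm free each side of the handpiece; grip at x = +34.
- bed_yellow: yellow-marked bed, fixed black insert 188 (x) x 112 mm. Origin: centre of underside, x to the hinge. Channel along x, 31 mm wide (19 from x = +58: tip end), 4 mm end play; handpiece fully home: its origin at (0, 0, 13 mm). Walls 49 mm high, 10 above the handpiece: no finger room but in the recess, x -62 to -6 mm, floor z = 2, 43 mm free each side of the handpiece; grip at x = -34.
- case: grey open case, fixed, 220 (x) x 250 (y) x 58 mm, walls and floor 5 mm, holding the two beds side by side in y (origins at x = -10, y = +/-57.5, z = 5 mm in the case's frame). Origin: centre of the underside; x points to the hinge side, away from the robot.
- lid (a joint): lid angle: 0 shut, 1.9 fully open; starts at 1.6 to 1.8, leaning away from the robot, outer face to the far side. Stiff hinge (0.25 N m friction): stays where left, moves with 1 to 3 N at its edge. Translucent red plate 220 x 250 x 6 mm, outer face smooth (ribs of 1 mm), with a tab 70 mm wide standing 16 mm out of the middle of the front edge.
- lid_edge (a point): middle of the outer end of the lid's tab, 236 mm from the hinge axis
- lid_hinge (a point): centre of the lid's hinge axis, which runs along the case's y axis on its far rim, 58.5 mm above the table; the underside of the lid starts here
- mat: thin blue-grey mat, fixed on the table, 340 (x) x 260 (y) x 3 mm, for laying things down. Origin: centre of its underside, x along the 340 mm side away from the robot. The bur block stands on its far end.
- bur_block: white bur holder 50 x 100 x 22 mm with short upright burs reaching 38 mm above its underside, loose, on the far end of the mat; leave it there. Origin: centre of its underside.
- pen: white pen lying between case and mat, 144 x 10 x 10 mm, loose; leave it. Origin: its middle, on the underside.
- glass: empty drinking glass, 66 mm across and 90 mm tall, loose, behind the gap between case and mat; leave it. Origin: centre of the foot.
- bottle: water bottle, 64 mm across and 200 mm tall, loose, at the left; leave it. Origin: centre of the foot.
- glasses_case: dark glasses case 160 x 60 x 35 mm, loose, at the left; leave it. Origin: centre of the underside.
- phone: black phone 150 x 72 x 9 mm lying at the right; leave it. Origin: centre of the underside.
There are look-alikes about, which are no part of the job. What is shaped like the hp_blue but red is not meant.

How it is judged (in metres and radians):
On the way:
1. both handpieces lie fully home in the beds of their own colour, released, the lid still open (x of hp_blue in the frame of bed_blue between -0.007 and 0.007 m and y of hp_blue in the frame of bed_blue between -0.005 and 0.005 m and z of hp_blue in the frame of bed_blue below 0.0165 m and x of hp_blue_tip in the frame of bed_blue above 0.06 m and angle between each of hp_blue, hp_yellow's own z axis and vertical below 0.12 rad and linear speed of each of hp_blue, hp_yellow below 0.02 m/s and contact force between the fingers and hp_blue below 0.05 N and x of hp_yellow in the frame of bed_yellow between -0.007 and 0.007 m and y of hp_yellow in the frame of bed_yellow between -0.005 and 0.005 m and z of hp_yellow in the frame of bed_yellow below 0.0165 m and x of hp_yellow_tip in the frame of bed_yellow above 0.06 m and contact force between the fingers and hp_yellow below 0.05 N and value of joint lid above 0.3 rad), for 0.2 s.
At the end, for the whole second after the job is handed in: The lid is shut (under 0.04 rad) and at rest; each handpiece lies at rest and released in the bed of its own colour: within 7 mm along and 5 mm across the channel, no more than 3.5 mm above the seat, right way up (within 0.12 rad), tip towards the hinge (x of hp_blue in the frame of bed_blue between -0.007 and 0.007 m and y of hp_blue in the frame of bed_blue between -0.005 and 0.005 m and z of hp_blue in the frame of bed_blue below 0.0165 m and x of hp_blue_tip in the frame of bed_blue above 0.06 m and angle between each of hp_blue, hp_yellow's own z axis and vertical below 0.12 rad and linear speed of each of hp_blue, hp_yellow below 0.02 m/s and contact force between the fingers and hp_blue below 0.05 N and x of hp_yellow in the frame of bed_yellow between -0.007 and 0.007 m and y of hp_yellow in the frame of bed_yellow between -0.005 and 0.005 m and z of hp_yellow in the frame of bed_yellow below 0.0165 m and x of hp_yellow_tip in the frame of bed_yellow above 0.06 m and contact force between the fingers and hp_yellow below 0.05 N and value of joint lid below 0.04 rad and velocity of joint lid below 0.05 rad/s); the robot touches nothing.
It fails at once if the blue handpiece is dropped (faster than 0.5 m/s with no finger on it, a fall of about 13 mm) (linear speed of hp_blue above 0.5 m/s and contact force between the fingers and hp_blue below 0.05 N).
It fails at once if the yellow handpiece is dropped (faster than 0.5 m/s with no finger on it, a fall of about 13 mm) (linear speed of hp_yellow above 0.5 m/s and contact force between the fingers and hp_yellow below 0.05 N).
It fails at once if a bystander is moved more than 30 mm (bur_block, pen, glass, bottle, glasses_case, phone) (distance of any of bur_block, pen, glass, bottle, glasses_case, phone from where it was at the start of the episode above 0.03 m).
It also fails if it takes over 72 s, if anything falls off the work surface, if the arm or the gripper's body presses on something with over 40 N, if the wrist force passes 120 N, or if a joint passes its speed limit or range.

## Robot

A 7-joint arm with a two-finger parallel gripper is mounted at the origin on the work surface. World frame = base frame: x ahead of the robot, y to its left, z up, the work surface at z = 0. Lengths are in mm, angles in degrees, forces in N, time in s.
With the tool pointing down it reaches from about 350 to 775 mm from the base axis. Payload 3.1 kg.
Tool frame: the origin (TCP) lies midway between the tips of the shut fingers; the grasp point (between the pads) lies 19 mm behind it; z points along the fingers, y is the line along which they close (so a half turn about z gives the same grasp; the last joint's range is limited). The gripper opens to 85 mm and grips with 20 to 120 N. Pads are 22 mm wide; open, the fingers measure 114 mm over their backs; the gripper's body (76 mm by 85 mm) begins 54 mm behind the grasp point. The pads swing forward as they close: fully open they stand 13 mm farther back than shut.
Start: joints at [-75.785, 17.813, 0.802, 86.603, -0.252, 75.585, -1.558], TCP at [157.141, 527.09, 231.304] pointing down, gripper open.
Joint ranges: [-154.91, 154.91], [-16.99, 109.72], [-72.82, 74.43], [7.12, 147.25], [-82.49, 262.49], [11.32, 116.49], [-174.64, 174.64]. Speed limits (degrees/s): [159.86, 159.86, 180, 180, 180, 180, 180].

## Interface

Orientations are given as a 3x3 rotation matrix whose columns are the frame's x, y, z axes.
In Python, from workcell import robot, optics gives the robot as it stands. The module is installed in compiled form; this text tells all that it offers.
- The arm moves only by the shell command python3 -m inch 'ROWS' [OPENING] [FORCE]. ROWS is a JSON object of lists of equal length, an entry for each row: "delta_pos": the shift along the world's x, y, z each as a share of 0.06 m, from -1 to 1, a list of three; "twist": the turn, a rotation vector about the world's x, y, z each as a share of 0.12 rad, from -1 to 1, a list of three. A call has 1 to 5 rows; each row shifts and turns the commanded pose from where the row before left it; what a row does not reach is not made up. A row lasts 1/8 s, in which the tool goes at most 62.5 mm and 10.7 degrees, less where a joint would pass 70% of its speed; a pose out of reach is approached as far as the arm can. A call with a number of a shift or a turn outside -1 to 1 is refused whole. A call with a gripper value outside its range is refused whole. OPENING is the finger opening in mm, from 0 to 85.4, set as the call begins (- or left out, the last holds). The fingers move at their own pace and stop on an object; FORCE is the grip in N (left out, the last holds). Time passes only in rows, so rows that do not move let the fingers close. It gives the time, the measured TCP pose, the force, the opening and the grip force at its end, in the units of the state.
- robot.sense(): the state, without advancing time (a new reading comes with each control period).
- optics.get_image(name): name is "side" or "top"; returns the picture (384x512x3 uint8, red, green, blue); there is no depth.
- optics.calibration(name): a dict with "camera_matrix" (3x3 intrinsics, pixels), "k1" (the pictures are not rectified: a ray, as slopes to the right and down, at radius r is drawn at 1 + k1 r^2 times it, then the intrinsics apply), "world_to_cam" (4x4, takes a point from world to camera coordinates). Camera axes: x right, y down, z forward; pixel columns grow to the right and rows downward; lengths in mm; the calibration is good to about 2 mm. A picture is of the moment at which its call begins. calibration takes no time and is no camera call.
- robot.finish_job(): hands the job in; it is judged then, once.
The state is a dict: "time_s": time; "q": joint angles; "joint_velocities": joint speeds; "effort": joint torques, N m; "ee_pos": TCP position; "tool_rot": TCP orientation; "contact_force": force on the tool from outside, world axes, zero at the start; "ft_torque": the same for the moment, N m; "opening": finger opening in mm; "grasp_force": force on a finger pad.
Only numpy, scipy, OpenCV 4.12 (cv2) and the standard library are available. Lean on these libraries where they do the work, as an engineer would, in place of code of your own. Each camera call takes 0.05 s, during which the arm holds its last target. There are 200 camera calls.

## Working session

There is one attempt and no reset: what is moved stays moved. The work goes in short steps, Python scripts to look and compute and a shell command to move; the robot and the scene stay as the last step left them, time stands still between calls to the robot, and variables do not carry over. Pictures are saved under pics/ and viewed, at most 10 in all, crops included, and the job is handed in when it is done.

```bash
mkdir -p pics; cat > h.py <<'E'
import numpy as np, cv2
from workcell import robot, optics
def snap(n):
    im=optics.get_image(n); return np.ascontiguousarray(im[:,:,::-1])
def ray(n,u,v):
    c=optics.calibration(n);K=np.array(c["camera_matrix"]);T=np.array(c["world_to_cam"])
    k=float(c["k1"]); x=np.linalg.solve(K,[u,v,1])[:2]; s=x.copy()
    for _ in range(30): s=x/(1+k*(s@s))
    R=T[:3,:3]; return -R.T@T[:3,3], R.T@np.r_[s,1]
def onz(n,u,v,z):
    o,d=ray(n,u,v); return o+d*(z-o[2])/d[2]
def proj(n,p):
    c=optics.calibration(n);K=np.array(c["camera_matrix"]);T=np.array(c["world_to_cam"])
    q=T[:3,:3]@np.array(p,float)+T[:3,3]; s=q[:2]/q[2]; s=s*(1+float(c["k1"])*(s@s)); return (K@np.r_[s,1])[:2]
def tri(u1,v1,u2,v2,a="side",b="top"):
    o,d=ray(a,u1,v1);p,e=ray(b,u2,v2)
    t=np.linalg.lstsq(np.c_[d,-e],p-o,rcond=None)[0]; A=o+d*t[0];B=p+e*t[1]; return (A+B)/2,np.linalg.norm(A-B)
E
python3 - <<'E'
from h import *
for n in("top","side"):
    im=snap(n); cv2.imwrite(f"pics/{n}0.png",im)
    print(n,ray(n,256,192))
    cv2.imwrite(f"raw_{n}.png",im)
a=[cv2.resize(cv2.imread(f"raw_{n}.png"),(800,600),interpolation=cv2.INTER_CUBIC) for n in("top","side")]
cv2.imwrite("pics/t.png",a[0]);cv2.imwrite("pics/s.png",a[1])
s=robot.sense();print(s)
E
```

```text
top (array([ 295.63646868,    2.23179581, 1166.68007727]), array([ 0.20214745, -0.01845113, -0.9792483 ]))
side (array([ -26.71950623, -847.0078018 ,  984.74700417]), array([ 0.39653338,  0.63905796, -0.65912826]))
{'time_s': 0.1, 'q': array([-75.78670685,  17.85680932,   0.80144713,  86.68460182,
        -0.25069804,  75.58494979,  -1.55956166]), 'joint_velocities': array([-0.00645677, -0.08811942,  0.01174045, -0.30240922, -0.02964653,
       -0.04050675,  0.03028056]), 'effort': array([ 1.01552825e-03, -3.80860376e+01,  1.46798696e-01, -2.31241679e+01,
        1.22958800e-02,  8.14772240e-03, -1.65795586e-05]), 'ee_pos': array([156.9529615 , 526.42843985, 230.30765378]), 'tool_rot': array([[-9.58329389e-01,  2.85665046e-01, -5.12335248e-04],
       [ 2.85665484e-01,  9.58327065e-01, -2.11393877e-03],
       [-1.12893682e-04, -2.17220615e-03, -9.99997634e-01]]), 'contact_force': array([-0.1484032 , -0.07267193,  0.25320937]), 'ft_torque': array([ 0.04708104,  0.02787289, -0.04154507]), 'grasp_force': 0.0, 'opening': 85.38227372433296}
```

View pics/t.png

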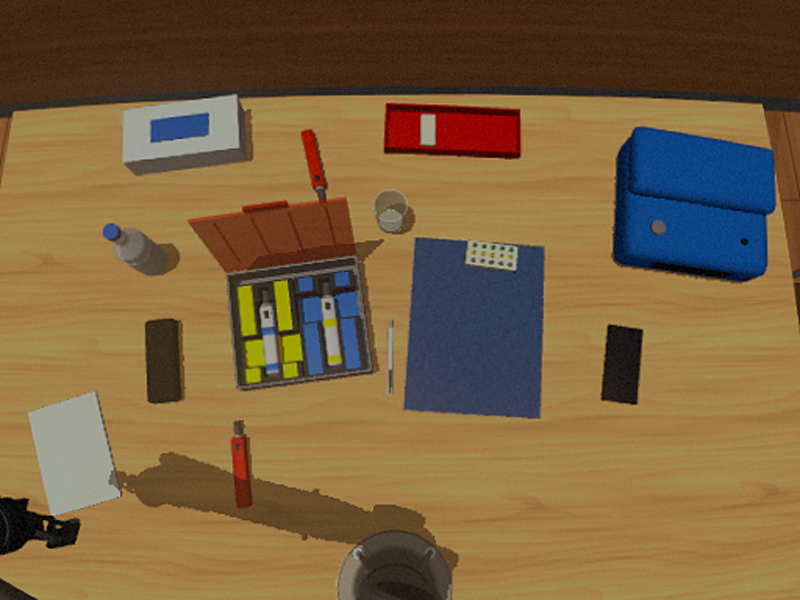

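View pics/s.png

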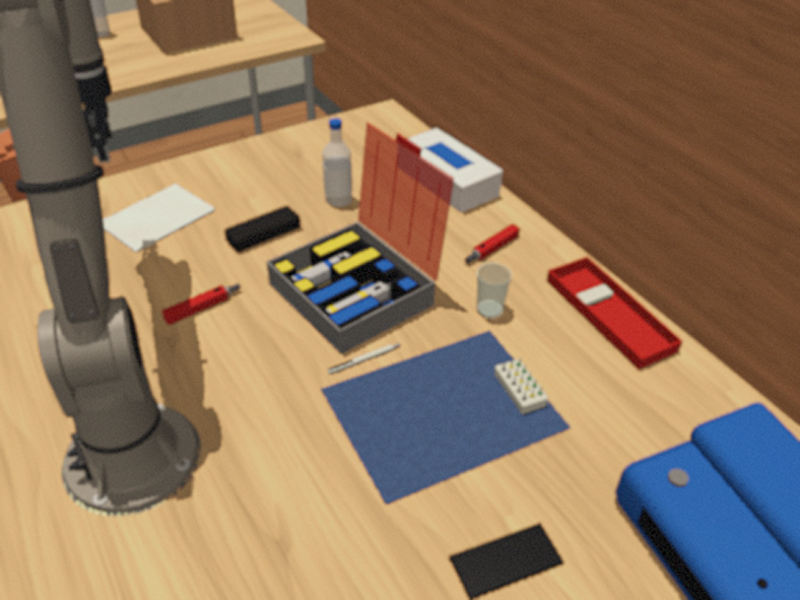

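The top view (800 px scale) shows the case at about (300,325). Candidates:
- Blue-banded handpiece in the yellow-marked left bed at (268,335).
- Yellow-banded handpiece in the blue-marked right bed at (330,325).
- Red look-alikes at (241,465) and (314,165), not meant.

The pen is at (391,356), the glass at (391,212) and the bur block at (492,256). I'll check the choice in one close crop.

```bash
python3 - <<'E'
from h import *
t=cv2.imread("raw_top.png");s=cv2.imread("raw_side.png")
a=cv2.resize(t[120:255,142:242],None,fx=4,fy=4,interpolation=cv2.INTER_CUBIC)
b=cv2.resize(s[135:227,165:285],None,fx=3.3,fy=3.3,interpolation=cv2.INTER_CUBIC)
o=np.zeros((540,800,3),np.uint8);o[:,:400]=a;o[:b.shape[0],402:402+b.shape[1]]=b[:,:398]
cv2.imwrite("pics/crop1.png",np.clip(o*1.5,0,255).astype(np.uint8))
hsv=cv2.cvtColor(t,cv2.COLOR_BGR2HSV)
for nm,lo,hi in(("yel",(25,120,70),(35,255,255)),("blu",(105,120,70),(120,255,255))):
    m=cv2.inRange(hsv,lo,hi);n,l,st,c=cv2.connectedComponentsWithStats(m)
    for i in range(1,n):
        if st[i,4]>12 and 142<c[i][0]<242 and 120<c[i][1]<255: print(nm,st[i],c[i].round(1),onz("top",*c[i],54).round(1))
# mat, corners
m=cv2.inRange(hsv,(100,60,30),(130,255,130));m[:, :255]=0;m[:,352:]=0;m[:150]=0;m[270:]=0
cs=max(cv2.findContours(m,cv2.RETR_EXTERNAL,cv2.CHAIN_APPROX_NONE)[0],key=cv2.contourArea)
bx=cv2.boxPoints(cv2.minAreaRect(cs));print("mat",[onz("top",*p,3).round(0)[:2] for p in bx])
E
```

```text
yel [175 179  13  33 305] [180.8 195. ] [519.  200.3  54. ]
yel [151 182  14  34 334] [157.5 198.4] [509.9 268.7  54. ]
yel [207 204   8   6  40] [210.5 206.2] [484.9 113.2  54. ]
yel [181 213  13  30 303] [186.4 227.1] [425.1 182.1  54. ]
yel [157 217  13  29 308] [162.4 230.6] [415.7 251.4  54. ]
yel [209 227   9   5  38] [213.3 229.3] [418.1 104.9  54. ]
blu [214 174  10  10  78] [218.6 178.2] [568.   90.1  54. ]
blu [191 177  10  10  77] [195.1 181.4] [559.1 158.9  54. ]
blu [214 187  17  50 495] [223.  209.2] [475.9  77.1  54. ]
blu [192 190  14  17 196] [198.6 197.7] [510.3 147.9  54. ]
blu [194 207  13  33 288] [200.1 222.6] [437.7 143.   54. ]
blu [167 209   9   5  35] [171.3 211.1] [471.8 226.9  54. ]
blu [170 233   9   4  26] [173.6 234.3] [404.6 218.6  54. ]
mat [array([326., -24.]), array([663., -51.]), array([ 644., -320.]), array([ 305., -279.])]
```

View pics/crop1.png

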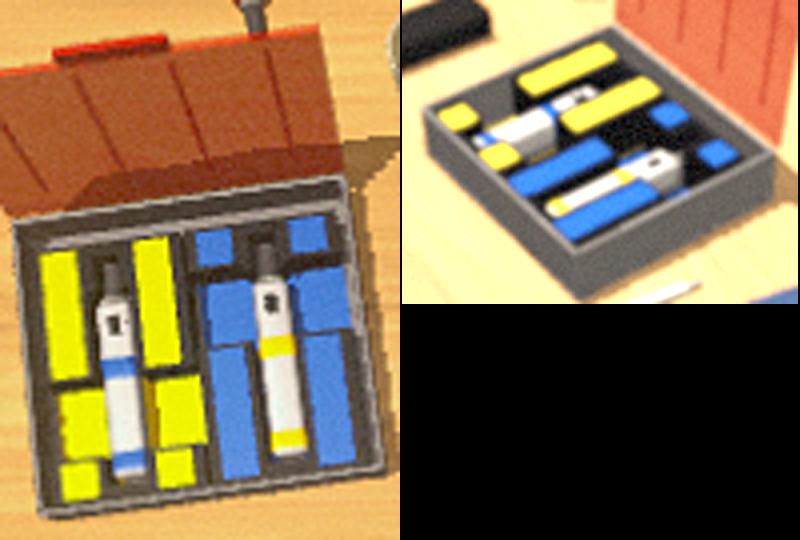

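The crop confirms the choice. The blue-banded handpiece lies in the yellow-marked bed, from crop tail (131,478) to tip (110,262). The yellow-banded one lies in the blue-marked bed, tail (289,458) to tip (264,242). Both tips point to the hinge with buttons up. Next I work out the numbers.

```bash
python3 - <<'E'
from h import *
f=lambda x,y,z:onz("top",142+x/4-.375,120+y/4-.375,z).round(1)
a=np.deg2rad(7.45);X=np.array([np.cos(a),np.sin(a)]);Y=np.array([-np.sin(a),np.cos(a)])
print("rim",f(45,515,58),f(383,470,58),f(17,222,58),f(345,182,58))
for n,p in(("blue tail",f(131,478,44)),("blue tip",f(110,262,31)),("yel tail",f(289,458,44)),("yel tip",f(264,242,31)),("blue band far",onz("top",171.3,211.1,44)),("blue band near",onz("top",173.6,234.3,44)),("yel b far",onz("top",210.5,206.2,44)),("yel b near",onz("top",213.3,229.3,44))): print(n,p.round(1),"case uv",p[:2]@X,p[:2]@Y)
for n,p in(("bfar1",(218.6,178.2)),("bfar2",(195.1,181.4)),("yf1",(180.8,195)),("yf2",(157.5,198.4))):
  p=onz("top",*p,54);print(n,p[:2]@X,p[:2]@Y)
# side: handpiece bands + pads
s=cv2.imread("raw_side.png");hsv=cv2.cvtColor(s,cv2.COLOR_BGR2HSV)
for nm,lo,hi in(("yel",(25,110,70),(35,255,255)),("blu",(102,110,60),(120,255,255))):
    m=cv2.inRange(hsv,lo,hi);n,l,st,c=cv2.connectedComponentsWithStats(m)
    for i in range(1,n):
        if st[i,4]>6 and 165<c[i][0]<285 and 135<c[i][1]<227: p=onz("side",*c[i],54);print(nm,st[i][4],c[i].round(1),(p[:2]@X).round(1),(p[:2]@Y).round(1))
t=cv2.imread("raw_top.png");hs=cv2.cvtColor(t,cv2.COLOR_BGR2HSV)
for n,u,v,z in(("glass",391/1.5625,228/1.5625,0),("pen1",391/1.5625,322/1.5625,5),("pen2",390/1.5625,392/1.5625,5),("tabL",245/1.5625,208/1.5625,290),("tabR",287/1.5625,203/1.5625,290)):print(n,onz("top",u,v,z).round(0))
for u,v,n in((398,137,"tab"),(432,155,"tab2")):print(tri(u/1.5625,v/1.5625,(245 if n=="tab" else 287)/1.5625,(207 if n=="tab" else 203)/1.5625))
E
```

```text
rim [364.6 276.6  58. ] [394.6  36.1  58. ] [579.3 304.8  58. ] [606.1  62.7  58. ]
blue tail [391.8 218.1  44. ] case uv 416.77162881721944 165.45772696686572
blue tip [554.2 240.2  31. ] case uv 580.6662181189231 166.31423010514538
yel tail [405.2 104.   44. ] case uv 415.2641975514995 50.58345808571406
yel tip [568.  124.7  31. ] case uv 579.3738848876994 49.999915101275484
blue band far [473.6 228.9  44. ] case uv 499.233990904938 165.5453992891295
blue band near [405.7 220.6  44. ] case uv 430.91277834419043 166.1283604413946
yel b far [486.8 114.2  44. ] case uv 497.483836600688 50.13505903530781
yel b near [419.2 105.7  44. ] case uv 429.3605986718092 50.49097668217032
bfar1 574.7935497785585 15.706604189909578
bfar2 575.0730009922399 85.13847027845064
yf1 540.6676055757438 131.18800904415917
yf2 540.3265799841103 200.1433222695361
yel 211 [214.4 155.3] 541.1 201.8
yel 215 [227.9 166. ] 542.8 131.9
yel 64 [181.5 169.9] 420.6 202.1
yel 60 [194.2 181.9] 420.0 131.5
yel 13 [231.6 187.8] 491.3 43.1
yel 15 [212.2 196.9] 424.2 44.8
blu 75 [245.5 169.3] 575.6 86.6
blu 17 [209.3 168. ] 492.3 158.6
blu 9 [190.1 176.3] 424.5 160.5
blu 266 [212.8 185.1] 455.1 86.4
blu 80 [259.9 181. ] 575.7 17.4
blu 14 [234.1 182.4] 511.6 58.5
blu 252 [226.4 198.4] 452.4 15.3
blu 9 [248.  192.7] 515.9 -2.5
blu 7 [279.6 225.3] 501.9 -158.0
glass [684.  -4.   0.]
pen1 [492.  -2.   5.]
pen2 [358.   2.   5.]
tabL [623. 220. 290.]
tabR [630. 156. 290.]
(array([625.97317411, 221.76755408, 284.10562828]), np.float64(1.5378489463490825))
(array([645.89721862, 155.27455895, 271.53640248]), np.float64(18.972694171635805))
```

```bash
python3 -m inch '{"delta_pos":[[0.58,-0.63,0],[0.58,-0.63,0],[0.59,-0.63,0],[0.59,-0.63,0]],"twist":[[0,0,0.44],[0,0,0.44],[0,0,0.44],[0,0,0.44]]}' 60; python3 -m inch '{"delta_pos":[[0.58,-0.63,0],[0.58,-0.63,0],[0.59,-0.63,-0.4],[0.59,-0.62,-0.6],[0,0,0]],"twist":[[0,0,0.44],[0,0,0.43],[0,0,0.43],[0,0,0.43],[0,0,0]]}'
```

```text
time_s: 0.6
ee_pos: [298.3, 374.3, 230.9]
tool_rot: [[-0.997, 0.077, -0.0], [0.077, 0.997, -0.001], [0.0, -0.001, -1.0]]
contact_force: [0.8, 0.6, 0.6]
opening: 60.1
grasp_force: 0.0
time_s: 1.23
ee_pos: [438.5, 218.9, 168.3]
tool_rot: [[-0.993, -0.119, -0.005], [-0.119, 0.993, -0.006], [0.005, -0.006, -1.0]]
contact_force: [-0.6, 0.7, -0.1]
opening: 59.5
grasp_force: 0.0
```

```bash
python3 -m inch '{"delta_pos":[[0,0,-0.6],[0,0,-0.6],[0,0,0],[0,0,0]],"twist":[[0,0,0],[0,0,0],[0,0,0],[0,0,0]]}'; python3 - <<'E'
from h import *
im=snap("top")
c=cv2.resize(im[120:255,132:252],None,fx=4,fy=4,interpolation=cv2.INTER_CUBIC);s=cv2.resize(snap("side")[115:235,165:265],None,fx=3,fy=4)[:540]
o=np.zeros((540,780,3),np.uint8);o[:,:480]=c;o[:480,480:]=s
cv2.imwrite("pics/c2.png",np.clip(o*1.4,0,255).astype(np.uint8))
r=robot.sense();print(r["ee_pos"],np.degrees(np.arctan2(-r["tool_rot"][0,1],r["tool_rot"][1,1])))
E
```

```text
time_s: 1.72
ee_pos: [438.4, 226.4, 100.6]
tool_rot: [[-0.992, -0.13, 0.002], [-0.129, 0.992, 0.001], [-0.002, 0.001, -1.0]]
contact_force: [-0.1, -0.3, 0.1]
opening: 60.3
grasp_force: 0.0
[439.04939073 226.47117591 101.2534487 ] 7.421704833197857
```

View pics/c2.png

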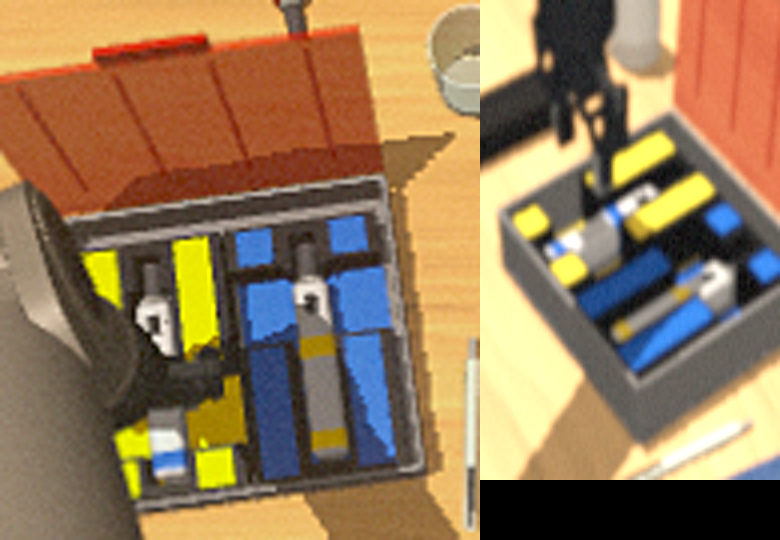

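The fingers straddle the blue handpiece at the yellow recess (crop 165,390). Now down and grip.

```bash
python3 -m inch '{"delta_pos":[[0,0,-0.6],[0,0,-0.5],[0,0,-0.3],[0,0,0],[0,0,0]],"twist":[[0,0,0],[0,0,0],[0,0,0],[0,0,0],[0,0,0]]}' 60
```

```text
time_s: 2.45
ee_pos: [439.1, 226.2, 16.9]
tool_rot: [[-0.992, -0.129, 0.003], [-0.129, 0.992, 0.002], [-0.003, 0.001, -1.0]]
contact_force: [-0.5, 0.6, -0.2]
opening: 59.6
grasp_force: 0.0
```

```bash
python3 -m inch '{"delta_pos":[[0,0,-0.08],[0,0,0]],"twist":[[0,0,0],[0,0,0]]}' 60;  python3 -m inch '{"delta_pos":[[0,0,0],[0,0,0],[0,0,0],[0,0,0],[0,0,0]],"twist":[[0,0,0],[0,0,0],[0,0,0],[0,0,0],[0,0,0]]}' 10 50
```

```text
time_s: 2.7
ee_pos: [438.0, 225.6, 11.0]
tool_rot: [[-0.992, -0.129, 0.0], [-0.129, 0.992, 0.0], [-0.001, 0.0, -1.0]]
contact_force: [-0.2, -0.3, 0.6]
opening: 60.6
grasp_force: 0.0
time_s: 3.32
ee_pos: [438.1, 225.7, 10.9]
tool_rot: [[-0.992, -0.129, 0.001], [-0.129, 0.992, 0.0], [-0.001, 0.0, -1.0]]
contact_force: [0.0, 0.8, 3.2]
opening: 25.1
grasp_force: 49.8
```

The grip is good, with little side load. For laying on the mat the fingertips must not reach below the underside, so I regrip 8.5 mm higher, then lift.

```bash
python3 -m inch '{"delta_pos":[[0,0,0],[0,0,0.14],[0,0,0],[0,0,0]],"twist":[[0,0,0],[0,0,0],[0,0,0],[0,0,0]]}' 40;  python3 -m inch '{"delta_pos":[[0,0,0],[0,0,0],[0,0,0],[0,0,0]],"twist":[[0,0,0],[0,0,0],[0,0,0],[0,0,0]]}' 10 60; python3 -m inch '{"delta_pos":[[0,0,0.2],[0,0,0.4],[0,0,0.5],[0,0,0.5],[0,0,0]],"twist":[[0,0,0],[0,0,0],[0,0,0],[0,0,0],[0,0,0]]}'
```

```text
time_s: 3.82
ee_pos: [437.9, 225.4, 19.1]
tool_rot: [[-0.992, -0.129, 0.0], [-0.129, 0.992, 0.0], [-0.0, 0.0, -1.0]]
contact_force: [-0.5, 0.1, -0.4]
opening: 40.0
grasp_force: 0.0
time_s: 4.32
ee_pos: [437.9, 225.6, 19.1]
tool_rot: [[-0.992, -0.129, 0.0], [-0.129, 0.992, 0.0], [-0.0, 0.0, -1.0]]
contact_force: [-0.0, -0.0, 2.6]
opening: 25.3
grasp_force: 59.8
time_s: 4.95
ee_pos: [439.6, 226.2, 117.5]
tool_rot: [[-0.992, -0.129, 0.005], [-0.129, 0.992, 0.003], [-0.005, 0.002, -1.0]]
contact_force: [1.0, -0.3, -2.9]
opening: 24.8
grasp_force: 59.3
```

```bash
python3 -m inch '{"delta_pos":[[0,-0.5,0],[0,-0.9,0],[0,-0.9,0],[0,-0.9,0]],"twist":[[0,0,0],[0,0,0],[0,0,0],[0,0,0]]}';  python3 -m inch '{"delta_pos":[[0,-0.9,0],[0,-0.9,0],[0,-0.5,0],[0,0,-0.5],[0,0,-0.6]],"twist":[[0,0,0],[0,0,0],[0,0,0],[0,0,0],[0,0,0]]}'; python3 -m inch '{"delta_pos":[[0,0,-0.4],[0,0,-0.2],[0,0,0],[0,0,0]],"twist":[[0,0,0],[0,0,0],[0,0,0],[0,0,0]]}'
```

```text
time_s: 5.45
ee_pos: [436.4, 31.6, 113.8]
tool_rot: [[-0.992, -0.129, -0.002], [-0.129, 0.992, -0.001], [0.002, -0.0, -1.0]]
contact_force: [1.1, -0.1, -2.2]
opening: 24.8
grasp_force: 59.3
time_s: 6.08
ee_pos: [437.4, -105.2, 47.8]
tool_rot: [[-0.992, -0.127, 0.0], [-0.127, 0.992, -0.0], [-0.0, -0.0, -1.0]]
contact_force: [-0.9, -0.4, -3.0]
opening: 24.7
grasp_force: 59.4
time_s: 6.58
ee_pos: [438.6, -104.8, 13.7]
tool_rot: [[-0.992, -0.129, 0.002], [-0.129, 0.992, -0.0], [-0.002, -0.0, -1.0]]
contact_force: [-0.1, 0.3, -2.3]
opening: 24.9
grasp_force: 59.3
```

```bash
python3 -m inch '{"delta_pos":[[0,0,-0.07],[0,0,-0.05],[0,0,0],[0,0,0]],"twist":[[0,0,0],[0,0,0],[0,0,0],[0,0,0]]}';  python3 -m inch '{"delta_pos":[[0,0,-0.025],[0,0,-0.02],[0,0,0]],"twist":[[0,0,0],[0,0,0],[0,0,0]]}'
```

```text
time_s: 7.08
ee_pos: [437.9, -104.6, 5.9]
tool_rot: [[-0.992, -0.129, 0.0], [-0.129, 0.992, 0.0], [-0.0, -0.0, -1.0]]
contact_force: [0.2, 0.2, -1.8]
opening: 25.0
grasp_force: 59.3
time_s: 7.45
ee_pos: [438.0, -104.6, 4.1]
tool_rot: [[-0.992, -0.129, 0.0], [-0.129, 0.992, 0.001], [-0.0, 0.001, -1.0]]
contact_force: [-3.6, 1.0, 7.5]
opening: 25.2
grasp_force: 60.8
```

```bash
python3 -m inch '{"delta_pos":[[0,0,0],[0,0,0],[0,0,0.3],[0,0,0.8],[0,0,0.8]],"twist":[[0,0,0],[0,0,0],[0,0,0],[0,0,0],[0,0,0]]}' 60;  python3 -m inch '{"delta_pos":[[0.275,0.747,0],[0.275,0.747,0],[0.275,0.747,0],[0.275,0.747,0],[0.275,0.747,0]],"twist":[[0,0,0],[0,0,0],[0,0,0],[0,0,0],[0,0,0]]}'; python3 -m inch '{"delta_pos":[[0,0,-0.4],[0,0,-0.5],[0,0,0],[0,0,0]],"twist":[[0,0,0],[0,0,0],[0,0,0],[0,0,0]]}'
```

```text
time_s: 8.07
ee_pos: [437.4, -104.6, 118.0]
tool_rot: [[-0.992, -0.129, -0.001], [-0.129, 0.992, -0.0], [0.001, -0.0, -1.0]]
contact_force: [-0.0, -0.3, -0.3]
opening: 60.2
grasp_force: 0.0
time_s: 8.7
ee_pos: [520.8, 121.0, 117.0]
tool_rot: [[-0.992, -0.129, 0.0], [-0.129, 0.992, -0.0], [-0.0, -0.0, -1.0]]
contact_force: [0.1, -1.0, 0.0]
opening: 60.0
grasp_force: 0.0
time_s: 9.2
ee_pos: [521.0, 119.4, 63.9]
tool_rot: [[-0.992, -0.128, 0.001], [-0.128, 0.992, 0.0], [-0.001, 0.0, -1.0]]
contact_force: [0.6, 0.4, 0.1]
opening: 60.1
grasp_force: 0.0
```

Down to z = 19, grip and lift, then check both with the camera.

```bash
python3 -m inch '{"delta_pos":[[0,0,-0.4],[0,0,-0.35],[0,0,0],[0,0,0]],"twist":[[0,0,0],[0,0,0],[0,0,0],[0,0,0]]}';  python3 -m inch '{"delta_pos":[[0,0,0],[0,0,0],[0,0,0],[0,0,0],[0,0,0]],"twist":[[0,0,0],[0,0,0],[0,0,0],[0,0,0],[0,0,0]]}' 10 60; python3 - <<'E'
from h import *
t=snap("top");s=snap("side")
o=np.zeros((540,800,3),np.uint8);o[:,:400]=cv2.resize(t[130:265,190:350],(400,338)).shape and cv2.copyMakeBorder(cv2.resize(t[130:265,190:350],(400,338),interpolation=cv2.INTER_CUBIC),0,202,0,0,0)
o[:450,400:]=cv2.resize(s[140:320,180:340],(400,450),interpolation=cv2.INTER_CUBIC)
cv2.imwrite("pics/c3.png",np.clip(o*1.4,0,255).astype(np.uint8))
E
```

```text
time_s: 9.7
ee_pos: [521.8, 119.7, 19.7]
tool_rot: [[-0.992, -0.129, 0.003], [-0.129, 0.992, 0.001], [-0.003, 0.0, -1.0]]
contact_force: [-0.2, 0.2, 0.2]
opening: 59.8
grasp_force: 0.0
time_s: 10.32
ee_pos: [521.4, 119.7, 19.2]
tool_rot: [[-0.992, -0.129, 0.002], [-0.129, 0.992, 0.001], [-0.002, 0.0, -1.0]]
contact_force: [0.2, 0.8, 6.5]
opening: 24.8
grasp_force: 59.9
```

View pics/c3.png

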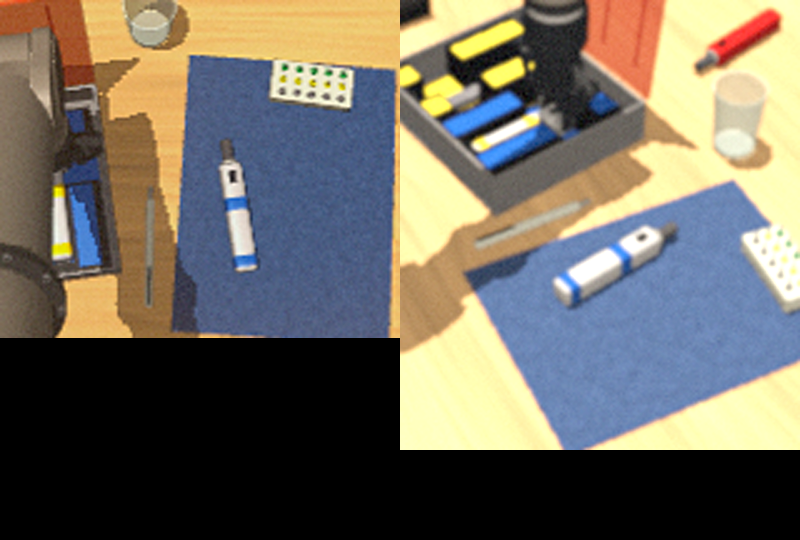

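Blue lies flat on the mat with its button up (crop 237,205). Yellow is gripped in its recess. I lift it over to the mat's right half, clear of the bur block.

```bash
python3 -m inch '{"delta_pos":[[0,0,0.2],[0,0,0.4],[0,0,0.5],[0,0,0.5],[0,0,0.1]],"twist":[[0,0,0],[0,0,0],[0,0,0],[0,0,0],[0,0,0]]}';  python3 -m inch '{"delta_pos":[[0,-0.5,0],[-0.1,-0.9,0],[-0.1,-0.9,0],[-0.1,-0.9,0]],"twist":[[0,0,0],[0,0,0],[0,0,0],[0,0,0]]}';  python3 -m inch '{"delta_pos":[[-0.1,-0.9,0],[-0.1,-0.9,0],[0,-0.5,0],[0,0,-0.5],[0,0,-0.6]],"twist":[[0,0,0],[0,0,0],[0,0,0],[0,0,0],[0,0,0]]}'; python3 -m inch '{"delta_pos":[[0,0,-0.4],[0,0,-0.2],[0,0,0],[0,0,0]],"twist":[[0,0,0],[0,0,0],[0,0,0],[0,0,0]]}'
```

```text
time_s: 11.05
ee_pos: [521.7, 119.8, 122.3]
tool_rot: [[-0.992, -0.129, 0.004], [-0.129, 0.992, 0.001], [-0.004, 0.001, -1.0]]
contact_force: [-0.3, -0.6, -2.5]
opening: 24.6
grasp_force: 59.0
time_s: 11.55
ee_pos: [501.0, -73.8, 118.9]
tool_rot: [[-0.992, -0.129, -0.002], [-0.129, 0.992, 0.0], [0.002, 0.0, -1.0]]
contact_force: [1.7, -0.5, -0.4]
opening: 25.0
grasp_force: 59.1
time_s: 12.18
ee_pos: [490.0, -211.0, 52.9]
tool_rot: [[-0.992, -0.127, 0.0], [-0.127, 0.992, 0.0], [-0.0, 0.0, -1.0]]
contact_force: [0.8, 0.5, -1.6]
opening: 25.2
grasp_force: 59.1
time_s: 12.68
ee_pos: [491.1, -210.9, 19.0]
tool_rot: [[-0.992, -0.129, 0.002], [-0.129, 0.992, -0.001], [-0.002, -0.001, -1.0]]
contact_force: [0.2, -1.0, -0.9]
opening: 24.8
grasp_force: 59.1
```

```bash
python3 -m inch '{"delta_pos":[[0,0,-0.13],[0,0,-0.07],[0,0,0],[0,0,0]],"twist":[[0,0,0],[0,0,0],[0,0,0],[0,0,0]]}';  python3 -m inch '{"delta_pos":[[0,0,-0.025],[0,0,-0.02],[0,0,0]],"twist":[[0,0,0],[0,0,0],[0,0,0]]}'
```

```text
time_s: 13.18
ee_pos: [490.4, -210.6, 6.2]
tool_rot: [[-0.992, -0.129, 0.0], [-0.129, 0.992, -0.0], [-0.0, -0.0, -1.0]]
contact_force: [0.2, 0.3, -1.2]
opening: 25.3
grasp_force: 59.1
time_s: 13.55
ee_pos: [490.5, -210.6, 4.3]
tool_rot: [[-0.992, -0.129, 0.0], [-0.129, 0.992, 0.0], [-0.001, 0.0, -1.0]]
contact_force: [-1.7, 0.7, 4.7]
opening: 25.2
grasp_force: 59.9
```

```bash
python3 -m inch '{"delta_pos":[[0,0,0],[0,0,0],[0,0,0.3],[0,0,0.7]],"twist":[[0,0,0],[0,0,0],[0,0,0],[0,0,0]]}' 60;  python3 -m inch '{"delta_pos":[[0.083,0.638,0],[0.083,0.638,0],[0.082,0.637,0],[0,0,-0.3],[0,0,0]],"twist":[[0,0,0],[0,0,0],[0,0,0],[0,0,0],[0,0,0]]}'; python3 - <<'E'
from h import *
t=snap("top")
cv2.imwrite("pics/c4.png",np.clip(cv2.resize(t[140:270,240:360],None,fx=4,fy=4,interpolation=cv2.INTER_CUBIC)*1.4,0,255).astype(np.uint8))
h=cv2.cvtColor(t,cv2.COLOR_BGR2HSV)
for nm,lo,hi in(("yel",(20,100,60),(38,255,255)),("blu",(105,150,110),(118,255,255))):
    m=cv2.inRange(h,lo,hi);n,l,st,c=cv2.connectedComponentsWithStats(m)
    for i in range(1,n):
        if st[i,4]>8 and 245<c[i][0]<350 and 150<c[i][1]<265: print(nm,st[i],c[i].round(1),onz("top",*c[i],29).round(1))
E
```

```text
time_s: 14.05
ee_pos: [488.8, -209.8, 63.2]
tool_rot: [[-0.992, -0.129, -0.004], [-0.129, 0.992, 0.001], [0.004, 0.002, -1.0]]
contact_force: [2.0, 0.1, -0.2]
opening: 59.9
grasp_force: 0.0
time_s: 14.68
ee_pos: [504.5, -95.2, 45.4]
tool_rot: [[-0.992, -0.13, -0.002], [-0.13, 0.992, 0.0], [0.002, 0.0, -1.0]]
contact_force: [-0.2, -0.8, 0.4]
opening: 59.9
grasp_force: 0.0
yel [247 147  33   8 107] [264.9 150.6] [658.6 -48.4  29. ]
yel [251 203   9   4  14] [255.5 204.9] [491.6 -17.1  29. ]
yel [252 211   5  11  37] [253.5 215.2] [461.1 -10.8  29. ]
yel [318 213  10   7  52] [322.5 216. ] [ 455.8 -214.4   29. ]
yel [322 236  10   7  42] [326.6 238.6] [ 388.8 -223.4   29. ]
```

View pics/c4.png

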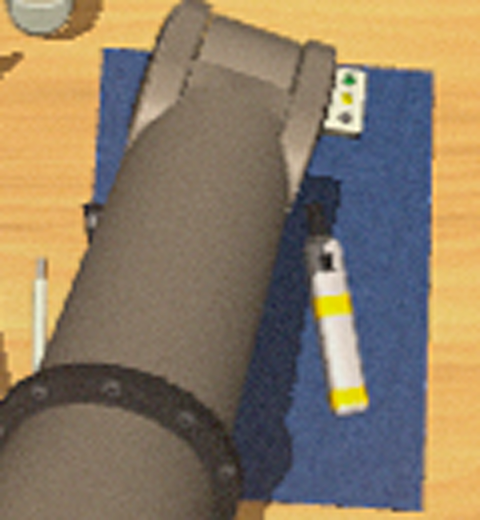

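Yellow lies flat on the mat (crop 335,330) at about (456,-215). I go down on blue at its tip end and grip.

```bash
python3 -m inch '{"delta_pos":[[0,0,-0.4],[0,0,-0.26],[0,0,0],[0,0,0]],"twist":[[0,0,0],[0,0,0],[0,0,0],[0,0,0]]}';  python3 -m inch '{"delta_pos":[[0,0,0],[0,0,0],[0,0,0],[0,0,0],[0,0,0]],"twist":[[0,0,0],[0,0,0],[0,0,0],[0,0,0],[0,0,0]]}' 10 60
```

```text
time_s: 15.22
ee_pos: [505.7, -96.2, 6.4]
tool_rot: [[-0.992, -0.128, 0.001], [-0.128, 0.992, -0.0], [-0.001, -0.0, -1.0]]
contact_force: [-0.4, -0.7, 0.1]
opening: 60.2
grasp_force: 0.0
time_s: 15.85
ee_pos: [506.0, -95.8, 6.6]
tool_rot: [[-0.992, -0.129, 0.002], [-0.129, 0.992, -0.0], [-0.002, -0.0, -1.0]]
contact_force: [-0.5, 0.6, 5.7]
opening: 24.8
grasp_force: 60.4
```

```bash
python3 -m inch '{"delta_pos":[[0,0,0.2],[0,0,0.4],[0,0,0.6],[0,0,0.6],[0,0,0]],"twist":[[0,0,0],[0,0,0],[0,0,0],[0,0,0],[0,0,0]]}';  python3 -m inch '{"delta_pos":[[0.04,0.4,0],[0.05,0.8,0],[0.05,0.8,0],[0.05,0.8,0],[0.0475,0.795,0]],"twist":[[0,0,0],[0,0,0],[0,0,0],[0,0,0],[0,0,0]]}'; python3 -m inch '{"delta_pos":[[0,0,-0.2],[0,0,-0.2],[0,0,0],[0,0,0]],"twist":[[0,0,0],[0,0,0],[0,0,0],[0,0,0]]}'
```

```text
time_s: 16.48
ee_pos: [507.4, -96.3, 116.7]
tool_rot: [[-0.992, -0.129, 0.007], [-0.129, 0.992, -0.001], [-0.006, -0.002, -1.0]]
contact_force: [0.0, -0.4, -1.1]
opening: 25.2
grasp_force: 59.7
time_s: 17.1
ee_pos: [518.0, 121.2, 112.2]
tool_rot: [[-0.992, -0.129, -0.003], [-0.129, 0.992, -0.001], [0.003, -0.001, -1.0]]
contact_force: [0.5, -1.0, -2.3]
opening: 24.9
grasp_force: 59.6
time_s: 17.6
ee_pos: [519.5, 118.4, 89.7]
tool_rot: [[-0.992, -0.126, -0.0], [-0.126, 0.992, -0.001], [0.0, -0.001, -1.0]]
contact_force: [0.5, 0.5, -1.6]
opening: 24.6
grasp_force: 59.5
```

```bash
python3 -m inch '{"delta_pos":[[0,0,-0.2],[0,0,0],[0,0,0]],"twist":[[0,0,0],[0,0,0],[0,0,0]]}'; python3 - <<'E'
from h import *
t=snap("top");s=snap("side")
o=np.zeros((480,800,3),np.uint8);o[:,:400]=cv2.resize(t[130:250,150:250],(400,480),interpolation=cv2.INTER_CUBIC)
o[:,400:]=cv2.resize(s[120:240,190:290],(400,480),interpolation=cv2.INTER_CUBIC)
cv2.imwrite("pics/c5.png",np.clip(o*1.4,0,255).astype(np.uint8)); print(robot.sense()["ee_pos"])
E
```

```text
time_s: 17.98
ee_pos: [519.4, 120.0, 77.7]
tool_rot: [[-0.992, -0.129, -0.0], [-0.129, 0.992, 0.0], [0.0, 0.0, -1.0]]
contact_force: [0.4, -0.5, -2.2]
opening: 25.1
grasp_force: 59.6
[519.693305   120.05353113  78.05777759]
```

View pics/c5.png

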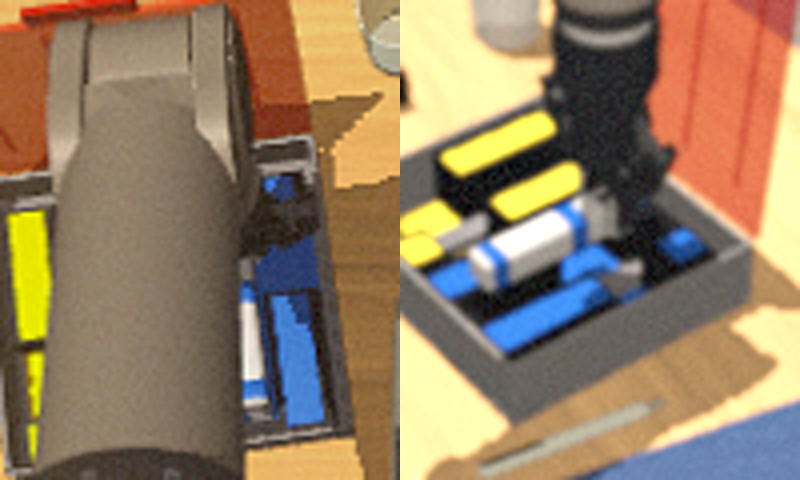

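Blue hangs level over the blue bed (side crop, 475–590). I insert it in stages and watch the force.

```bash
python3 -m inch '{"delta_pos":[[0.01,0,-0.2],[0,0,-0.2],[0,0,0]],"twist":[[0,0,0],[0,0,0],[0,0,0]]}'; python3 -m inch '{"delta_pos":[[0,0,-0.15],[0,0,-0.15],[0,0,0]],"twist":[[0,0,0],[0,0,0],[0,0,0]]}'
```

```text
time_s: 18.45
ee_pos: [518.4, 119.7, 52.1]
tool_rot: [[-0.992, -0.129, -0.004], [-0.129, 0.992, -0.001], [0.004, -0.001, -1.0]]
contact_force: [0.7, 0.3, -1.1]
opening: 25.2
grasp_force: 59.6
time_s: 18.82
ee_pos: [519.1, 119.8, 34.8]
tool_rot: [[-0.992, -0.129, -0.002], [-0.129, 0.992, -0.001], [0.002, -0.0, -1.0]]
contact_force: [0.5, 1.3, -1.8]
opening: 25.1
grasp_force: 59.6
```

```bash
python3 -m inch '{"delta_pos":[[0,0,-0.08],[0,0,-0.07],[0,0,0]],"twist":[[0,0,0],[0,0,0],[0,0,0]]}'; python3 -m inch '{"delta_pos":[[0,0,-0.04],[0,0,-0.03],[0,0,0],[0,0,0]],"twist":[[0,0,0],[0,0,0],[0,0,0],[0,0,0]]}'
```

```text
time_s: 19.2
ee_pos: [519.7, 119.9, 26.5]
tool_rot: [[-0.992, -0.129, -0.001], [-0.129, 0.992, -0.0], [0.001, -0.0, -1.0]]
contact_force: [-0.6, -0.5, -2.5]
opening: 24.8
grasp_force: 59.6
time_s: 19.7
ee_pos: [520.1, 120.0, 22.7]
tool_rot: [[-0.992, -0.129, 0.0], [-0.129, 0.992, 0.0], [-0.0, 0.0, -1.0]]
contact_force: [0.4, 0.5, -1.7]
opening: 24.9
grasp_force: 59.6
```

```bash
python3 -m inch '{"delta_pos":[[0,0,-0.025],[0,0,-0.01],[0,0,0]],"twist":[[0,0,0],[0,0,0],[0,0,0]]}'
```

```text
time_s: 20.08
ee_pos: [520.3, 120.1, 21.6]
tool_rot: [[-0.992, -0.129, 0.0], [-0.129, 0.992, 0.001], [-0.001, 0.001, -1.0]]
contact_force: [-1.8, 0.0, 5.5]
opening: 24.8
grasp_force: 60.6
```

Seated at exactly the expected height with only 5.5 N. I release and go to yellow.

```bash
python3 -m inch '{"delta_pos":[[0,0,0],[0,0,0],[0,0,0.3],[0,0,0.7],[0,0,0.7]],"twist":[[0,0,0],[0,0,0],[0,0,0],[0,0,0],[0,0,0]]}' 60;  python3 -m inch '{"delta_pos":[[-0.12,-0.457,0],[-0.25,-0.86,0],[-0.25,-0.86,0],[-0.25,-0.86,0]],"twist":[[0,0,0],[0,0,0],[0,0,0],[0,0,0]]}'; python3 -m inch '{"delta_pos":[[-0.25,-0.88,0],[-0.25,-0.88,0],[-0.25,-0.86,0],[0,0,-0.5],[0,0,-0.5]],"twist":[[0,0,0],[0,0,0],[0,0,0],[0,0,0],[0,0,0]]}'; python3 -m inch '{"delta_pos":[[0,0,0],[0,0,0],[0,0,0]],"twist":[[0,0,0],[0,0,0],[0,0,0]]}'
```

```text
time_s: 20.7
ee_pos: [519.7, 119.9, 123.2]
tool_rot: [[-0.992, -0.129, -0.001], [-0.129, 0.992, -0.0], [0.001, -0.0, -1.0]]
contact_force: [0.1, -0.1, 1.2]
opening: 59.9
grasp_force: 0.0
time_s: 21.2
ee_pos: [467.4, -63.7, 122.6]
tool_rot: [[-0.992, -0.129, 0.001], [-0.129, 0.992, -0.0], [-0.001, -0.0, -1.0]]
contact_force: [1.3, -0.6, -0.3]
opening: 60.2
grasp_force: 0.0
time_s: 21.82
ee_pos: [423.0, -220.6, 62.2]
tool_rot: [[-0.992, -0.126, 0.002], [-0.126, 0.992, -0.001], [-0.002, -0.001, -1.0]]
contact_force: [0.6, 0.4, -0.4]
opening: 59.7
grasp_force: 0.0
time_s: 22.2
ee_pos: [424.1, -219.8, 63.8]
tool_rot: [[-0.992, -0.129, 0.003], [-0.129, 0.992, -0.001], [-0.003, -0.001, -1.0]]
contact_force: [0.1, -0.5, -0.8]
opening: 60.1
grasp_force: 0.0
```

```bash
python3 -m inch '{"delta_pos":[[-0.01,0,-0.5],[0,0,-0.4],[0,0,0],[0,0,0]],"twist":[[0,0,0],[0,0,0],[0,0,0],[0,0,0]]}'; python3 - <<'E'
from h import *
t=snap("top");h=cv2.cvtColor(t,cv2.COLOR_BGR2HSV)
m=cv2.inRange(h,(105,150,110),(118,255,255));n,l,st,c=cv2.connectedComponentsWithStats(m)
X=np.array([.99156,.12966]);Y=np.array([-.12966,.99156])
for i in range(1,n):
    p=onz("top",*c[i],44)[:2]
    if st[i,4]>8 and 142<c[i][0]<242 and 150<c[i][1]<265: print(st[i],c[i].round(1),p@X,p@Y)
cv2.imwrite("pics/c6.png",np.clip(cv2.resize(t[120:255,142:242],None,fx=4,fy=4,interpolation=cv2.INTER_CUBIC)*1.4,0,255).astype(np.uint8))
E
```

```text
time_s: 22.7
ee_pos: [423.4, -220.0, 9.8]
tool_rot: [[-0.992, -0.129, 0.002], [-0.129, 0.992, -0.001], [-0.002, -0.001, -1.0]]
contact_force: [-0.8, -0.2, -0.6]
opening: 60.0
grasp_force: 0.0
[214 174  10   9  69] [218.6 178.1] 577.4915893421435 16.169077146587128
[191 177   9  10  69] [195.2 181.4] 577.4687868801461 86.02387872616198
[215 187  14  16 170] [222.2 194.4] 527.4636678133354 11.731086189555564
[194 190  12  16 156] [199.1 197.7] 527.2179591408438 80.1454555854073
[206 204   9   5  31] [210.4 205.6] 499.17103003977326 50.35379085395162
[218 204  12  32 237] [223.7 217.9] 457.84912332611987 16.372829107247693
[195 207  11  25 178] [199.5 217.8] 468.163770169727 85.94875321141161
[210 227   8   4  21] [213.1 228.7] 431.2427449586847 50.710094009557075
```

View pics/c6.png

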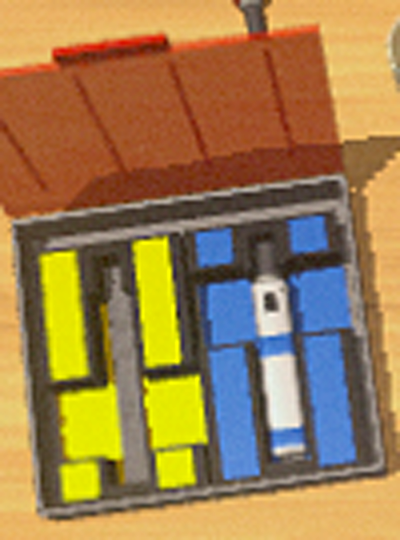

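Blue lies home in the blue bed, with its bands at crop (273,345) and (288,438), right where they should be. Now grip yellow.

```bash
python3 -m inch '{"delta_pos":[[0,0,-0.08],[0,0,0]],"twist":[[0,0,0],[0,0,0]]}';python3 -m inch '{"delta_pos":[[0,0,0],[0,0,0],[0,0,0],[0,0,0],[0,0,0]],"twist":[[0,0,0],[0,0,0],[0,0,0],[0,0,0],[0,0,0]]}' 10 60
```

```text
time_s: 23.0
ee_pos: [422.3, -219.4, 3.9]
tool_rot: [[-0.992, -0.129, 0.0], [-0.129, 0.992, 0.0], [-0.0, 0.0, -1.0]]
contact_force: [-0.5, 0.4, -0.3]
opening: 60.1
grasp_force: 0.0
time_s: 23.62
ee_pos: [422.6, -219.7, 4.0]
tool_rot: [[-0.992, -0.129, 0.001], [-0.129, 0.992, -0.0], [-0.001, -0.0, -1.0]]
contact_force: [-0.1, -1.0, 3.5]
opening: 25.2
grasp_force: 59.8
```

```bash
python3 -m inch '{"delta_pos":[[0,0,0.2],[0,0,0.4],[0,0,0.6],[0,0,0.6],[0,0,0]],"twist":[[0,0,0],[0,0,0],[0,0,0],[0,0,0],[0,0,0]]}';  python3 -m inch '{"delta_pos":[[0,0.418,0],[0.03,0.8,0],[0.03,0.85,0],[0.03,0.85,0],[0.03,0.85,0]],"twist":[[0,0,0],[0,0,0],[0,0,0],[0,0,0],[0,0,0]]}';  python3 -m inch '{"delta_pos":[[0.03,0.85,0],[0.03,0.85,0],[0.03,0.8,0],[0.03,0.75,0],[0.037,0.4,0]],"twist":[[0,0,0],[0,0,0],[0,0,0],[0,0,0],[0,0,0]]}'; python3 -m inch '{"delta_pos":[[0,0,-0.3],[0,0,-0.3],[0,0,0],[0,0,0]],"twist":[[0,0,0],[0,0,0],[0,0,0],[0,0,0]]}'
```

```text
time_s: 24.25
ee_pos: [424.2, -220.5, 114.6]
tool_rot: [[-0.992, -0.129, 0.006], [-0.129, 0.992, -0.002], [-0.006, -0.003, -1.0]]
contact_force: [-0.0, -0.1, -1.8]
opening: 24.9
grasp_force: 59.3
time_s: 24.88
ee_pos: [428.0, 8.3, 110.8]
tool_rot: [[-0.992, -0.129, -0.002], [-0.129, 0.992, -0.0], [0.002, 0.0, -1.0]]
contact_force: [0.0, -0.2, -1.3]
opening: 24.6
grasp_force: 59.2
time_s: 25.5
ee_pos: [436.9, 228.5, 110.4]
tool_rot: [[-0.991, -0.133, -0.003], [-0.133, 0.991, -0.0], [0.003, 0.0, -1.0]]
contact_force: [1.0, -1.1, -0.7]
opening: 25.2
grasp_force: 59.2
time_s: 26.0
ee_pos: [438.7, 225.5, 75.7]
tool_rot: [[-0.992, -0.128, -0.0], [-0.128, 0.992, -0.0], [0.0, -0.0, -1.0]]
contact_force: [0.4, 0.0, -1.1]
opening: 25.2
grasp_force: 59.3
```

```bash
python3 -m inch '{"delta_pos":[[0,0,-0.2],[0,0,-0.2],[0,0,0]],"twist":[[0,0,0],[0,0,0],[0,0,0]]}'; python3 -m inch '{"delta_pos":[[0,0,-0.15],[0,0,-0.15],[0,0,0],[0,0,0]],"twist":[[0,0,0],[0,0,0],[0,0,0],[0,0,0]]}'
```

```text
time_s: 26.38
ee_pos: [437.6, 225.0, 50.4]
tool_rot: [[-0.992, -0.129, -0.003], [-0.129, 0.992, -0.002], [0.003, -0.001, -1.0]]
contact_force: [-0.4, -0.3, -1.3]
opening: 25.1
grasp_force: 59.3
time_s: 26.88
ee_pos: [439.0, 225.7, 33.8]
tool_rot: [[-0.992, -0.129, 0.0], [-0.129, 0.992, 0.0], [-0.0, 0.0, -1.0]]
contact_force: [0.7, -0.2, -1.0]
opening: 25.0
grasp_force: 59.3
```

```bash
python3 -m inch '{"delta_pos":[[0,0,-0.1],[0,0,-0.07],[0,0,0],[0,0,0]],"twist":[[0,0,0],[0,0,0],[0,0,0],[0,0,0]]}'
```

```text
time_s: 27.38
ee_pos: [438.9, 225.6, 23.5]
tool_rot: [[-0.992, -0.129, 0.0], [-0.129, 0.992, 0.0], [-0.0, 0.0, -1.0]]
contact_force: [-0.5, -0.1, -1.0]
opening: 25.1
grasp_force: 59.3
```

```bash
python3 -m inch '{"delta_pos":[[0,0,-0.04],[0,0,-0.025],[0,0,-0.015],[0,0,0]],"twist":[[0,0,0],[0,0,0],[0,0,0],[0,0,0]]}'
```

```text
time_s: 27.88
ee_pos: [438.7, 225.6, 19.0]
tool_rot: [[-0.992, -0.129, -0.0], [-0.129, 0.992, 0.0], [0.0, 0.0, -1.0]]
contact_force: [-1.7, -0.6, 3.4]
opening: 24.5
grasp_force: 59.9
```

Yellow is seated (3.4 N at the expected height). Release and lift clear, then look at the case.

```bash
python3 -m inch '{"delta_pos":[[0,0,0],[0,0,0],[0,0,0.3],[0,0,0.7],[0,0,0.8]],"twist":[[0,0,0],[0,0,0],[0,0,0],[0,0,0],[0,0,0]]}' 60;  python3 -m inch '{"delta_pos":[[-0.6,0.3,0.7],[-0.6,0.3,0.8],[0,0,0.8],[0,0,0.8],[0,0,0]],"twist":[[0,0,0],[0,0,0],[0,0,0],[0,0,0],[0,0,0]]}' 0; python3 - <<'E'
from h import *
t=snap("top");s=snap("side")
o=np.zeros((540,800,3),np.uint8);o[:,:400]=cv2.resize(t[120:255,142:242],(400,540),interpolation=cv2.INTER_CUBIC)
o[:,400:]=cv2.resize(s[65:227,180:300],(400,540),interpolation=cv2.INTER_CUBIC)
cv2.imwrite("pics/c7.png",np.clip(o*1.4,0,255).astype(np.uint8))
h=cv2.cvtColor(t,cv2.COLOR_BGR2HSV);X=np.array([.99156,.12966]);Y=np.array([-.12966,.99156])
for nm,lo,hi in(("yel",(22,100,60),(36,255,255)),("blu",(105,150,100),(118,255,255))):
    m=cv2.inRange(h,lo,hi);n,l,st,c=cv2.connectedComponentsWithStats(m)
    for i in range(1,n):
        p=onz("top",*c[i],44)[:2]
        if 10<st[i,4]<60 and 142<c[i][0]<242 and 150<c[i][1]<255: print(nm,st[i,4],c[i].round(1),(p@X).round(1),(p@Y).round(1))
E
```

```text
time_s: 28.5
ee_pos: [438.3, 225.3, 127.2]
tool_rot: [[-0.992, -0.129, -0.001], [-0.129, 0.992, -0.001], [0.002, -0.001, -1.0]]
contact_force: [1.8, 0.0, -0.5]
opening: 60.1
grasp_force: 0.0
time_s: 29.12
ee_pos: [369.0, 263.1, 316.8]
tool_rot: [[-0.992, -0.129, 0.007], [-0.129, 0.992, 0.006], [-0.008, 0.005, -1.0]]
contact_force: [-0.1, -0.2, -0.6]
opening: -0.1
grasp_force: 0.0
```

View pics/c7.png

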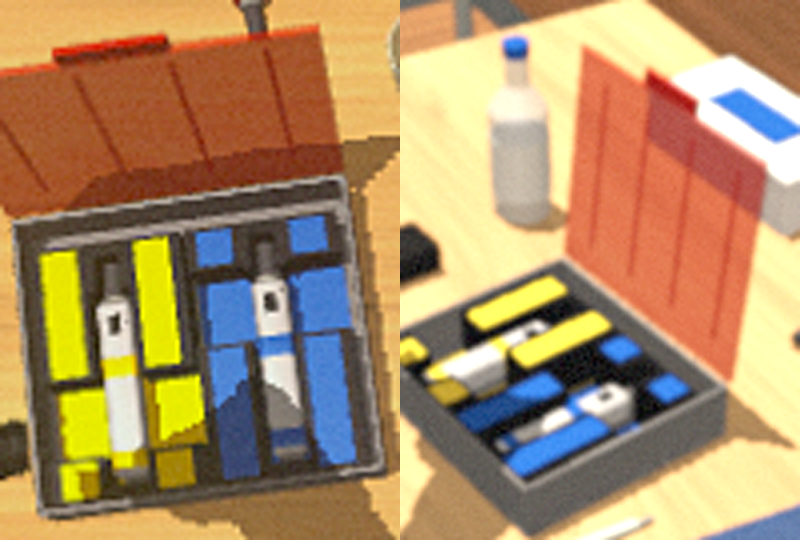

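Both handpieces lie home, right way up, tips to the hinge: yellow at crop (122,375), blue at (275,360). For the lid I triangulate the tab's ends, top crop (55,50) and (167,38), side crop (650,70) and (695,103).

```bash
python3 - <<'E'
from h import *
X=np.array([.99156,.12966]);Y=np.array([-.12966,.99156])
for a,b in(((650,70),(55,50)),((695,103),(167,38))):
    p,e=tri(180+(a[0]-400)/3.333,65+a[1]/3.333,142+b[0]/4,120+b[1]/4);print(p.round(1),e,p[:2]@X,p[:2]@Y, np.arctan2(p[2]-58.5,617.5-p[:2]@X),np.hypot(p[2]-58.5,617.5-p[:2]@X))
print(robot.sense()["q"].round(1))
E
```

```text
[625.7 222.7 288.7] 1.452104147961414 649.3119137270846 139.66984952564812 1.7081183308068946 232.38894351469088
[630.5 155.6 289.3] 0.9851832801793222 645.3166243096615 72.59101283320248 1.6907181469915613 232.51322601008658
[-51.5   3.9  14.9  92.3  -1.   83.9  60.9]
```

```bash
python3 -m inch '{"delta_pos":[[0.6,-0.15,0.05],[0.8,-0.2,0.05],[0.8,-0.2,0.05],[0.8,-0.2,0.05],[0,0,0]],"twist":[[0,0,0],[0,0,0],[0,0,0],[0,0,0],[0,0,0]]}'; python3 -m inch '{"delta_pos":[[0.5,-0.1,0.05],[0,0,0]],"twist":[[0,0,0],[0,0,0]]}'; python3 -c "
from workcell import robot;print(robot.sense()['q'].round(1))"
```

```text
time_s: 29.85
ee_pos: [549.3, 213.1, 320.6]
tool_rot: [[-0.993, -0.122, -0.004], [-0.122, 0.993, -0.006], [0.004, -0.005, -1.0]]
contact_force: [-1.0, 0.0, -0.8]
opening: -0.2
grasp_force: 0.0
time_s: 30.1
ee_pos: [577.1, 209.6, 325.4]
tool_rot: [[-0.992, -0.127, -0.003], [-0.127, 0.992, -0.002], [0.003, -0.002, -1.0]]
contact_force: [0.3, -0.4, -0.4]
opening: 0.0
grasp_force: 0.0
[-35.1  25.3  22.4  64.6  -9.3  91.9  82.3]
```

```bash
python3 -m inch '{"delta_pos":[[0.5,-0.08,0.05],[0.55,-0.08,0],[0.5,-0.07,0],[0,0,0],[0,0,0]],"twist":[[0,0,0],[0,0,0],[0,0,0],[0,0,0],[0,0,0]]}'; python3 -c "
from workcell import robot;print(robot.sense()['q'].round(1))"
```

```text
time_s: 30.72
ee_pos: [668.6, 197.8, 330.3]
tool_rot: [[-0.992, -0.13, -0.002], [-0.13, 0.992, 0.001], [0.002, 0.001, -1.0]]
contact_force: [-0.6, -0.1, 0.0]
opening: 0.2
grasp_force: 0.0
[-27.   37.8  22.4  44.3 -13.8  99.9  86.1]
```

```bash
python3 -m inch '{"delta_pos":[[0,0,-0.6],[0,0,-0.7],[0,0,0],[0,0,0]],"twist":[[0,0,0],[0,0,0],[0,0,0],[0,0,0]]}'; python3 -m inch '{"delta_pos":[[-0.446,-0.058,0],[-0.446,-0.058,0],[0,0,0]],"twist":[[0,0,0],[0,0,0],[0,0,0]]}'
```

```text
time_s: 31.22
ee_pos: [670.1, 197.8, 255.4]
tool_rot: [[-0.991, -0.13, 0.003], [-0.13, 0.992, 0.002], [-0.004, 0.001, -1.0]]
contact_force: [0.9, -0.1, 1.6]
opening: -0.2
grasp_force: 0.0
time_s: 31.6
ee_pos: [616.7, 190.4, 256.7]
tool_rot: [[-0.992, -0.13, 0.005], [-0.129, 0.992, 0.003], [-0.006, 0.002, -1.0]]
contact_force: [0.8, -0.2, 0.1]
opening: -0.1
grasp_force: 0.0
```

```bash
python3 -m inch '{"delta_pos":[[-0.3,-0.039,-0.02],[-0.3,-0.039,-0.02],[-0.628,-0.082,-0.17],[-0.578,-0.076,-0.28],[0,0,0]],"twist":[[0,0,0],[0,0,0],[0,0,0],[0,0,0],[0,0,0]]}'; python3 -m inch '{"delta_pos":[[-0.512,-0.067,-0.4],[-0.43,-0.056,-0.48],[-0.33,-0.043,-0.57],[-0.207,-0.027,-0.55],[0,0,0]],"twist":[[0,0,0],[0,0,0],[0,0,0],[0,0,0],[0,0,0]]}'
```

```text
time_s: 32.22
ee_pos: [506.2, 175.7, 223.2]
tool_rot: [[-0.992, -0.129, -0.002], [-0.129, 0.992, 0.001], [0.002, 0.001, -1.0]]
contact_force: [1.0, 0.2, 0.9]
opening: 0.1
grasp_force: 0.0
time_s: 32.85
ee_pos: [419.7, 164.1, 102.9]
tool_rot: [[-0.992, -0.128, -0.001], [-0.128, 0.992, -0.001], [0.001, -0.001, -1.0]]
contact_force: [0.0, 0.5, -0.2]
opening: 0.1
grasp_force: 0.0
```

```bash
python3 -m inch '{"delta_pos":[[-0.05,0,-0.3],[-0.03,0,-0.2],[0,0,-0.06],[0,0,0],[0,0,0]],"twist":[[0,0,0],[0,0,0],[0,0,0],[0,0,0],[0,0,0]]}'; python3 - <<'E'
from h import *
t=snap("top");s=snap("side")
o=np.zeros((480,800,3),np.uint8);o[:,:400]=cv2.resize(t[130:250,150:250],(400,480),interpolation=cv2.INTER_CUBIC)
o[:,400:]=cv2.resize(s[110:230,170:270],(400,480),interpolation=cv2.INTER_CUBIC)
cv2.imwrite("pics/c8.png",np.clip(o*1.4,0,255).astype(np.uint8))
E
```

```text
time_s: 33.48
ee_pos: [415.1, 164.3, 70.1]
tool_rot: [[-0.992, -0.129, 0.001], [-0.129, 0.992, 0.0], [-0.001, 0.0, -1.0]]
contact_force: [0.6, 0.6, -0.2]
opening: 0.1
grasp_force: 0.0
```

View pics/c8.png

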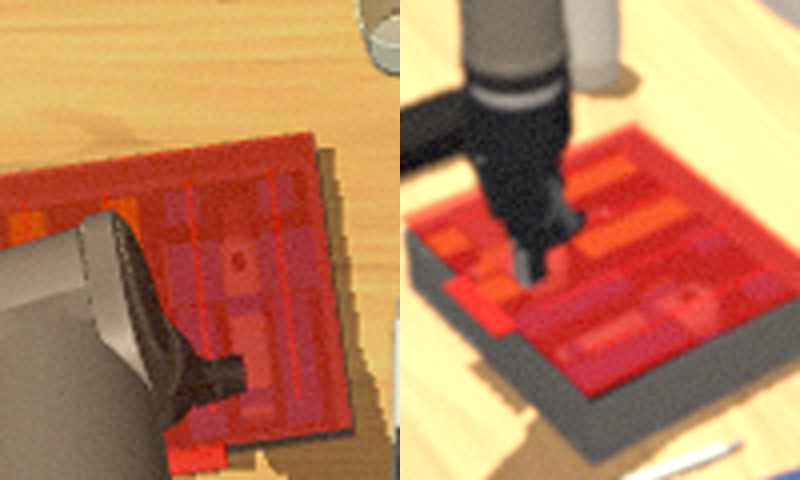

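The lid is down over the case. I press gently to make sure it is fully shut.

```bash
python3 -m inch '{"delta_pos":[[0,0,-0.05],[0,0,-0.04],[0,0,0],[0,0,0]],"twist":[[0,0,0],[0,0,0],[0,0,0],[0,0,0]]}'; python3 -m inch '{"delta_pos":[[0,0,-0.02],[0,0,0],[0,0,0]],"twist":[[0,0,0],[0,0,0],[0,0,0]]}'
```

```text
time_s: 34.08
ee_pos: [414.8, 164.3, 64.6]
tool_rot: [[-0.992, -0.129, 0.001], [-0.129, 0.992, 0.0], [-0.001, 0.0, -1.0]]
contact_force: [-0.6, -0.4, 4.5]
opening: -0.0
grasp_force: 2.5
time_s: 34.45
ee_pos: [414.8, 164.3, 64.4]
tool_rot: [[-0.992, -0.129, 0.0], [-0.129, 0.992, 0.001], [-0.0, 0.001, -1.0]]
contact_force: [-3.7, -0.6, 13.8]
opening: -0.0
grasp_force: 6.8
```

Firm stop at z = 64.4, which is the shut height of 58.5 + 6. I back off and check numerically.

```bash
python3 -m inch '{"delta_pos":[[0,0,0.3],[0,0,0.7],[-0.5,0,0.8],[-0.5,0,0.8],[0,0,0]],"twist":[[0,0,0],[0,0,0],[0,0,0],[0,0,0],[0,0,0]]}'; python3 -m inch '{"delta_pos":[[-0.5,0.8,0],[-0.2,0.8,0],[0,0.8,0],[0,0,0],[0,0,0]],"twist":[[0,0,0],[0,0,0],[0,0,0],[0,0,0],[0,0,0]]}'; python3 - <<'E'
from h import *
X=np.array([.99156,.12966]);Y=np.array([-.12966,.99156])
P={}
for n in("side","top"):
    im=snap(n);h=cv2.cvtColor(im,cv2.COLOR_BGR2HSV)
    m=cv2.inRange(h,(0,150,60),(12,255,255))|cv2.inRange(h,(170,150,60),(180,255,255))
    c=proj(n,np.r_[500*X+108*Y,64]);k,l,st,cc=cv2.connectedComponentsWithStats(cv2.morphologyEx(m,cv2.MORPH_CLOSE,np.ones((9,9))))
    i=l[int(c[1]),int(c[0])];pts=np.argwhere(l==i)[:,::-1]
    for z in(64.5,): 
        w=np.array([onz(n,*p,z)[:2] for p in pts]);u=w@X;v=w@Y;print(n,len(pts),"u",u.min().round(1),np.percentile(u,99.9).round(1),"v",v.min().round(1),v.max().round(1))
E
```

```text
time_s: 35.08
ee_pos: [355.1, 165.7, 222.1]
tool_rot: [[-0.991, -0.131, 0.006], [-0.131, 0.991, 0.005], [-0.007, 0.005, -1.0]]
contact_force: [0.1, 0.6, 0.3]
opening: -0.0
grasp_force: 0.0
time_s: 35.7
ee_pos: [312.6, 306.9, 217.5]
tool_rot: [[-0.992, -0.128, -0.002], [-0.128, 0.992, -0.003], [0.002, -0.003, -1.0]]
contact_force: [-1.0, -0.1, -0.6]
opening: 0.1
grasp_force: 0.0Traceback (most recent call last):
  File "<stdin>", line 10, in <module>
  File "h.py", line 11, in onz
    o,d=ray(n,u,v); return o+d*(z-o[2])/d[2]
        ~~~^^^^^^^
  File "h.py", line 6, in ray
    c=optics.calibration(n);K=np.array(c["camera_matrix"]);T=np.array(c["world_to_cam"])
ValueError: time passes only in moves, steps and waits
```

```bash
python3 - <<'E'
from h import *
X=np.array([.99156,.12966]);Y=np.array([-.12966,.99156])
for n in("side","top"):
    im=snap(n);h=cv2.cvtColor(im,cv2.COLOR_BGR2HSV)
    m=cv2.inRange(h,(0,150,60),(12,255,255))|cv2.inRange(h,(170,150,60),(180,255,255))
    c=proj(n,np.r_[500*X+108*Y,64]);k,l,st,cc=cv2.connectedComponentsWithStats(cv2.morphologyEx(m,cv2.MORPH_CLOSE,np.ones((9,9),np.uint8)))
    cs=max(cv2.findContours((l==l[int(c[1]),int(c[0])]).astype(np.uint8),cv2.RETR_EXTERNAL,cv2.CHAIN_APPROX_SIMPLE)[0],key=cv2.contourArea)
    hull=cv2.approxPolyDP(cv2.convexHull(cs),1,True)[:,0]
    w=np.array([onz(n,*p,64.5)[:2] for p in hull]);u=w@X;v=w@Y
    print(n,"u",u.min().round(1),u.max().round(1),"v",v.min().round(1),v.max().round(1))
s=robot.sense();print(s["time_s"],s["contact_force"])
E
```

```text
side u 379.7 614.4 v -16.9 230.0
top u 380.2 616.6 v -17.7 231.1
35.85 [-0.67320464  0.86707007  0.29659803]
```

Both views, cast onto z = 64.5, agree on the lid at 235 x 248 mm in its shut place. Handing in.

```bash
python3 -c "
from workcell import robot;print(robot.finish_job())"
```

```text
the job is handed in; nothing more can be done
None
```

I handed the job in at about 36 s: both handpieces lie home in the beds of their own colour with their tips to the hinge, the lid is shut, and I never moved the arm against the other things on the table; the hand-in returned no verdict.

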